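# Load the sanitiser with the raw-meat knives and the bottom board

### The job

Load the sanitiser with the raw-meat set. First stand every red-handled knife from the wooden block blade-down in a well of its own, fully seated, and leave the blue-handled knife in the block. Last, because its roller switch starts the cycle, draw the red board out from under the stack by its handle, leaving the other boards and the jar on them standing in the stand, and slide it flat into the sanitiser's bay, handle outward, fully home against the back so that it holds the roller lever aside; disturb nothing else.

Things in the scene. Friction and masses are not known exactly. Their poses are not given: they have to be found in the camera images.
- red_knife1: red-handled kitchen knife (three to five are present), blade-down in the block at the start: all-red plastic handle 85 high x 26 wide x 18 thick, thin steel blade 75 long, 24 wide, 3 thick below it. Origin on the centre line at the height of the blade's point; z runs up (shoulder, where handle meets blade, at 75; top at 160), x along the 26 width, y along the 18. Seated, the shoulder rests on the slot's rim.
- red_knife2: red-handled kitchen knife (three to five are present), blade-down in the block at the start: all-red plastic handle 85 high x 26 wide x 18 thick, thin steel blade 75 long, 24 wide, 3 thick below it. Origin on the centre line at the height of the blade's point; z runs up (shoulder, where handle meets blade, at 75; top at 160), x along the 26 width, y along the 18. Seated, the shoulder rests on the slot's rim.
- red_knife3: red-handled kitchen knife (three to five are present), blade-down in the block at the start: all-red plastic handle 85 high x 26 wide x 18 thick, thin steel blade 75 long, 24 wide, 3 thick below it. Origin on the centre line at the height of the blade's point; z runs up (shoulder, where handle meets blade, at 75; top at 160), x along the 26 width, y along the 18. Seated, the shoulder rests on the slot's rim.
- red_knife4: red-handled kitchen knife (three to five are present), blade-down in the block at the start: all-red plastic handle 85 high x 26 wide x 18 thick, thin steel blade 75 long, 24 wide, 3 thick below it. Origin on the centre line at the height of the blade's point; z runs up (shoulder, where handle meets blade, at 75; top at 160), x along the 26 width, y along the 18. Seated, the shoulder rests on the slot's rim.
- red_knife5: red-handled kitchen knife (three to five are present), blade-down in the block at the start: all-red plastic handle 85 high x 26 wide x 18 thick, thin steel blade 75 long, 24 wide, 3 thick below it. Origin on the centre line at the height of the blade's point; z runs up (shoulder, where handle meets blade, at 75; top at 160), x along the 26 width, y along the 18. Seated, the shoulder rests on the slot's rim.
- blue_knife: the same knife with a blue handle, in the same block; it stays there. Axes as for the red ones.
- knife_block: fixed dark wooden knife block 194 (x) x 62 (y) x 85 high, six slots 31 apart in a row along its x, each 9 (x) x 32 (y) and 80 deep, so a knife's width lies along the block's y. Origin at the centre of its underside.
- board_stand: fixed low light-wood stand 122 (x) x 142 (y), -x side to the robot, no floor: the boards lie on the worktop. Side walls (inner faces y = +-63, 34 high), back wall (x = +53, 40 high), a front lip from each side wall to y = +-27 at x = -59 to -53, from 11.5 to 34 above the worktop: only the bottom board can be drawn out under it, to -x. Origin at the centre, on the worktop.
- red_board: loose red board, 8 thick, 0.17 kg: body 100 (x) x 120 (y), handle 80 long and 32 wide from the middle of its -x edge (to x = -130), corners rounded by 12. Origin at the centre of the body's underside. At the start it is the bottom of the stack, handle out under the lips. Drawing it takes 6 to 12 N; the stack tilts back and settles 8 mm as it leaves.
- red_handle (a point): middle of the red board's handle, 100 from the board's origin towards -x, half-way up its 8 thickness; take it by its 32 width
- blue_board: loose blue board 100 x 120 x 10 without a handle, lying on the red one. Origin at the centre of its underside.
- green_board: the same in green, on the blue one
- white_board: the same in white, on the green one
- jam_jar: glass jar with a red lid, 65 across and 86 high, 0.33 kg, standing on the white board. Origin at the centre of its base.
- sanitiser: fixed white sanitiser; origin on the worktop where the centre of the red board's body lies when fully home (both then have the same axes); x points into the bay, away from the robot. Bay: no floor; side rails with inner faces at y = +-63 from x = -45, flared outward to x = -69; back stop at x = +50; hood from x = -30, 40 above the worktop. Highest part 85.
- well1 (a point): mouth centre of knife well 1 of 5 (1 is nearest the robot), 85 above the worktop, at x = -219, y = +145 of the sanitiser, same axes; the well is 9 (x) x 32 (y) and 80 deep, so a knife's width lies along y. The wells' grey tower fills x = -239 to -63, y = 120 to 170 of the sanitiser.
- well2 (a point): mouth centre of knife well 2 of 5 (1 is nearest the robot), 85 above the worktop, at x = -185, y = +145 of the sanitiser, same axes; the well is 9 (x) x 32 (y) and 80 deep, so a knife's width lies along y. The wells' grey tower fills x = -239 to -63, y = 120 to 170 of the sanitiser.
- well3 (a point): mouth centre of knife well 3 of 5 (1 is nearest the robot), 85 above the worktop, at x = -151, y = +145 of the sanitiser, same axes; the well is 9 (x) x 32 (y) and 80 deep, so a knife's width lies along y. The wells' grey tower fills x = -239 to -63, y = 120 to 170 of the sanitiser.
- well4 (a point): mouth centre of knife well 4 of 5 (1 is nearest the robot), 85 above the worktop, at x = -117, y = +145 of the sanitiser, same axes; the well is 9 (x) x 32 (y) and 80 deep, so a knife's width lies along y. The wells' grey tower fills x = -239 to -63, y = 120 to 170 of the sanitiser.
- well5 (a point): mouth centre of knife well 5 of 5 (1 is nearest the robot), 85 above the worktop, at x = -83, y = +145 of the sanitiser, same axes; the well is 9 (x) x 32 (y) and 80 deep, so a knife's width lies along y. The wells' grey tower fills x = -239 to -63, y = 120 to 170 of the sanitiser.
- roller_lever (a joint): angle (rad) of the roller lever in the bay's left rail: 0 when free, growing as the roller is pushed aside to the left (+y); trips at 0.16, springs back lightly (under 1 N). The board touches it only in the last 25 mm of its way and holds it at 0.2 to 0.45 when home.
- roller (a point): the roller, 16 across, 7 above the worktop; when free it stands 10 into the bay
- tumbler: glass 81 across, 93 high; bystander
- salt_shaker: salt shaker 44 across, 90 high; bystander

How it is judged:
On the way, in this order (a step that is already met when the one before it is completed fails the run):
1. every red-handled knife stands blade-down in a well, fully seated, the roller lever still free (z of each of red_knife1, red_knife2, red_knife3, red_knife4, red_knife5 in the frame of sanitiser below 0.018 m and x of red_knife1 in the frame of sanitiser between -0.244 and -0.058 m and y of red_knife1 in the frame of sanitiser between 0.115 and 0.175 m and angle between each of red_knife1, red_knife2, red_knife3, red_knife4, red_knife5's own z axis and vertical below 0.15 rad and x of red_knife2 in the frame of sanitiser between -0.244 and -0.058 m and y of red_knife2 in the frame of sanitiser between 0.115 and 0.175 m and x of red_knife3 in the frame of sanitiser between -0.244 and -0.058 m and y of red_knife3 in the frame of sanitiser between 0.115 and 0.175 m and x of red_knife4 in the frame of sanitiser between -0.244 and -0.058 m and y of red_knife4 in the frame of sanitiser between 0.115 and 0.175 m and x of red_knife5 in the frame of sanitiser between -0.244 and -0.058 m and y of red_knife5 in the frame of sanitiser between 0.115 and 0.175 m and value of joint roller_lever below 0.12 rad), for 0.2 s.
2. the red board is fully home in the bay, handle outward, and holds the roller lever tripped (x of red_board in the frame of sanitiser above -0.008 m and y of red_board in the frame of sanitiser between -0.012 and 0.012 m and angle between the x axis of red_board and the x axis of sanitiser, either way round below 0.12 rad and x of red_handle in the frame of sanitiser below -0.075 m and angle between red_board's own z axis and vertical below 0.05 rad and height (world z) of red_board below 0.006 m and value of joint roller_lever above 0.16 rad), for 0.2 s.
At the end, for the whole second after the job is handed in: Red knives upright in wells (points within 18 mm of the worktop); red board flat in the bay, handle out, within 8 mm of home and 12 mm of centred, lever past 0.16 rad; other boards within 20 mm of the stand's centre, tilt under 0.06 rad, jar upright on them within 45 mm; all at rest (all of step 2 and z of each of red_knife1, red_knife2, red_knife3, red_knife4, red_knife5 in the frame of sanitiser below 0.018 m and x of red_knife1 in the frame of sanitiser between -0.244 and -0.058 m and y of red_knife1 in the frame of sanitiser between 0.115 and 0.175 m and angle between each of red_knife1, red_knife2, red_knife3, red_knife4, red_knife5's own z axis and vertical below 0.15 rad and x of red_knife2 in the frame of sanitiser between -0.244 and -0.058 m and y of red_knife2 in the frame of sanitiser between 0.115 and 0.175 m and x of red_knife3 in the frame of sanitiser between -0.244 and -0.058 m and y of red_knife3 in the frame of sanitiser between 0.115 and 0.175 m and x of red_knife4 in the frame of sanitiser between -0.244 and -0.058 m and y of red_knife4 in the frame of sanitiser between 0.115 and 0.175 m and x of red_knife5 in the frame of sanitiser between -0.244 and -0.058 m and y of red_knife5 in the frame of sanitiser between 0.115 and 0.175 m and horizontal distance between each of blue_board, green_board, white_board and board_stand below 0.02 m and angle between each of blue_board, green_board, white_board's own z axis and vertical below 0.06 rad and horizontal distance between jam_jar and board_stand below 0.045 m and angle between jam_jar's own z axis and vertical below 0.08 rad and height (world z) of jam_jar above 0.022 m and linear speed of each of red_knife1, red_knife2, red_knife3, red_knife4, red_knife5, red_board, jam_jar below 0.03 m/s); the robot touches nothing.
It fails at once if the jar or a board of the stack is tipped over, lifted off or carried out of the stand (angle between jam_jar's own z axis and vertical above 0.5 rad or horizontal distance between jam_jar and board_stand above 0.07 m or height (world z) of jam_jar above 0.07 m or height (world z) of jam_jar below 0.015 m or horizontal distance between any of blue_board, green_board, white_board and board_stand above 0.04 m).
It fails at once if the blue-handled knife is taken out of the block (distance of blue_knife from where it was at the start of the episode above 0.03 m).
It fails at once if a bystander (tumbler, salt shaker) is pushed more than 3 cm (distance of any of tumbler, salt_shaker from where it was at the start of the episode above 0.03 m).
Of red_knife1, red_knife2, red_knife3, red_knife4, red_knife5 only 3 to 5 are there at a start; the rules pass over those that are not, and their reading is None.
At some moment in a run one of red_board may be knocked a few centimetres aside while the robot is not near it.
It also fails if it takes over 210 s, if anything falls off the work surface, if the arm or the gripper's body presses on something with over 40 N, if the wrist force passes 120 N, or if a joint passes its speed limit or range.

### The arm

A 6-joint arm with a two-finger parallel gripper is mounted at the origin on a cart in front of the work surface, level with it; the furniture and walls round the work are solid. World frame = base frame: x ahead of the robot, y to its left, z up, the work surface at z = 0. Lengths are in m, angles in rad, forces in N, time in s.
With the tool pointing down it reaches from about 0.325 to 0.775 m from the base axis. Payload 5.5 kg.
Tool frame: the origin (TCP) lies midway between the tips of the shut fingers; the grasp point (between the pads) lies 19 mm behind it; z points along the fingers, y is the line along which they close (so a half turn about z gives the same grasp; the last joint's range is limited). The gripper opens to 88 mm and grips with 3 to 60 N. Pads are 20 mm wide; open, the fingers measure 115 mm over their backs; the gripper's body (75 mm by 178 mm) begins 61 mm behind the grasp point.
Start: joints at [1.13, 0.091, 1.231, -0, 1.82, -0.057], TCP at [0.225, 0.556, 0.223] pointing down, gripper open.
Joint ranges: [-2.87, 2.87], [-0.86, 2.18], [0.17, 2.46], [-1.51, 4.65], [0.06, 2.69], [-2.65, 2.65]. Speed limits (rad/s): [2.57, 2.57, 3.01, 3.14, 3.14, 3.14].

### API

Orientations are given as a unit quaternion [w, x, y, z].
In Python, from plant import observe, vision, arm gives the robot as it stands.
- The arm moves only by the tool send_rows, never from a script. Its argument "series" is a list of rows, each a list of 3 entries, a list of its own where there are three numbers: the opening, from 0 (shut) to 1 (fully open), then the shift along the tool's x, y, z in units of 60 mm (1.0 is 60 mm), then the turn, a rotation vector about the tool's x, y, z in units of 6 degrees (1.0 is 6 degrees). A call has 1 to 20 rows; each row shifts and turns the commanded pose from where the row before left it, along the tool's axes as they then stand; what a row does not reach is not made up. A row lasts 1/8 s, in which the tool goes at most 62.5 mm and 10.7 degrees, less where a joint would pass 70% of its speed; a pose out of reach is approached as far as the arm can. A call is refused whole if a number of a shift passes 1 or a number of a turn 1, either way. A call with a gripper value outside its range is refused whole. The fingers move at their own pace and stop on an object; "grip_force" is the grip in N (left out, the last holds). Time passes only in rows, so rows that do not move let the fingers close. It gives the time, the measured TCP pose, the force, the opening and the grip force at its end, in the units of the state.
- observe(): the state, without advancing time (a new reading comes with each control period).
- vision.snapshot(name): name is "scene" or "top"; returns a dict with "color" (480x640x3 uint8, red, green, blue), "depth" (480x640 float32, m along the optical axis (not along the pixel's ray), 0 where there is no reading), "intrinsics" (3x3 intrinsics, pixels), "R" (3x3) and "t" (3): a world point X has camera coordinates R X + t. Camera axes: x right, y down, z forward; pixel columns grow to the right and rows downward; lengths in m; the calibration is good to about 2 mm. A picture is of the moment at which its call begins.
- arm.finish_job(): hands the job in; it is judged then, once.
The state is a dict: "t": time; "qpos": joint angles; "joint_velocities": joint speeds; "effort": joint torques, N m; "ee_pos": TCP position; "ee_rot": TCP orientation; "force": force on the tool from outside, world axes, zero at the start; "torque": the same for the moment, N m; "grip_width": opening from 0.0 (shut) to 1.0 (fully open); "gripper_force": force on a finger pad.
Only numpy, scipy, OpenCV 4.12 (cv2) and the standard library are available. Lean on these libraries where they do the work, as an engineer would, in place of code of your own. Each camera call takes 0.05 s, during which the arm holds its last target. There are 200 camera calls.

## Working session

There is one attempt and no reset: what is moved stays moved. The work goes in short steps, Python scripts to look and compute and a tool call to move; the robot and the scene stay as the last step left them, time stands still between calls to the robot, and variables do not carry over. Pictures are saved under pics/ and viewed, at most 14 in all, crops included, and the job is handed in when it is done.

Besides the shell and the picture viewer there is one more tool, called after "Call:" as name(argument=value, ...) on one line, values as JSON. send_rows: Moves the arm, as the interface text tells. Its arguments: {"type":"object","properties":{"series":{"type":"array"},"grip_force":{"type":"number"}},"required":["series"]}

```bash
mkdir -p pics; ls; cat > h.py <<'E'
import numpy as np, cv2
from plant import observe, vision, arm
def snap(n): return vision.snapshot(n)
def save(s,f,crop=None,scale=1):
    c=s["color"][:,:,::-1]
    if crop: c=c[crop[1]:crop[3],crop[0]:crop[2]]
    if scale!=1: c=cv2.resize(c,None,fx=scale,fy=scale)
    cv2.imwrite("pics/"+f,c)
def ray(s,u,v):
    d=np.linalg.inv(s["intrinsics"])@np.array([u,v,1.]); R=s["R"]
    return -R.T@s["t"], R.T@d
def onplane(s,u,v,z):
    o,d=ray(s,u,v); return o+d*(z-o[2])/d[2]
def cloud(s):
    h,w=s["depth"].shape; u,v=np.meshgrid(np.arange(w),np.arange(h))
    p=np.stack([u,v,np.ones_like(u)],-1).reshape(-1,3)@np.linalg.inv(s["intrinsics"]).T*s["depth"].reshape(-1,1)
    return ((p-s["t"])@s["R"]).reshape(h,w,3)
E
python3 - <<'E'
from h import *
for n in("scene","top"):
    s=snap(n); save(s,n+"0.png"); print(n,-s["R"].T@s["t"],s["R"][2],s["intrinsics"][0,0],(s["depth"]>0).mean())
print(observe())
E
```

```text
pics
scene [-0.18308268  0.47825228  0.46081815] [ 0.76626544 -0.49009303 -0.41550704] 433.88281786099793 0.9961393229166666
top [0.40326414 0.04467587 1.21310231] [ 0.08375562  0.00890852 -0.9964465 ] 455.1264571385941 0.9959244791666667
{'t': 0.1, 'qpos': array([ 1.13027335e+00,  9.17729637e-02,  1.23176304e+00, -6.93254107e-07,
        1.81981522e+00, -5.67128842e-02]), 'joint_velocities': array([ 9.34640972e-05, -2.09581530e-03, -2.58615890e-03,  1.31060317e-03,
        1.55759136e-03,  8.62120401e-05]), 'effort': array([ 3.57872603e-03, -4.47863138e+01, -4.07564878e+01,  7.02207768e-02,
        2.85320490e-02, -1.05483216e-04]), 'ee_pos': array([0.2245661 , 0.55609587, 0.22162768]), 'ee_rot': array([-2.16035195e-04,  1.90729323e-01,  9.81642273e-01, -8.52332472e-04]), 'force': array([-0.25474182, -0.59969963, -0.31958679]), 'torque': array([-0.03981592, -0.06058642, -0.02086762]), 'gripper_force': 0.0, 'grip_width': 0.9973119435408978}
```

View pics/scene0.png

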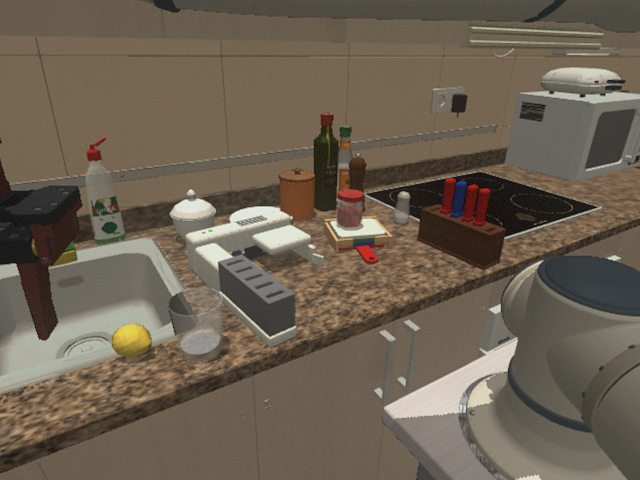

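View pics/top0.png

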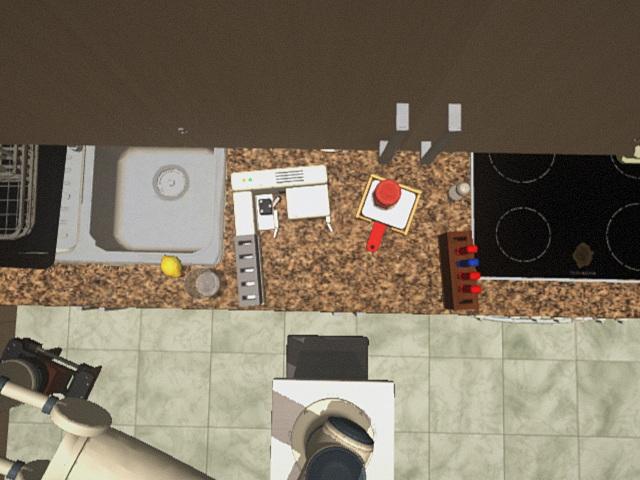

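Scene view: the knife block is at (460,235) with red, blue, red, red handles, the board stand is at (357,232), and the sanitiser has its grey tower at (255,290). In the top view the block is at (460,270), the stack at (388,203), and the bay opens downward at (303,228) with the tower at (248,270). I'll measure from depth, colour and rays.

```bash
cat > m.py <<'E'
from h import *
def blobs(m,amin=8):
    n,l,st,c=cv2.connectedComponentsWithStats(m.astype(np.uint8)); return [(l==i) for i in range(1,n) if st[i,4]>=amin]
def rect(P): # xy min area rect
    (c,wh,a)=cv2.minAreaRect((P[:,:2]*1000).astype(np.float32)); return np.round(c,1),np.round(wh,1),round(a,2)
E
python3 - <<'E'
from m import *
T=snap("top"); C=cloud(T); hsv=cv2.cvtColor(T["color"],cv2.COLOR_RGB2HSV)
S=snap("scene"); CS=cloud(S); hs=cv2.cvtColor(S["color"],cv2.COLOR_RGB2HSV)
def red(h): return ((h[...,0]<6)|(h[...,0]>174))&(h[...,1]>190)&(h[...,2]>90)
def blue(h): return (h[...,0]>105)&(h[...,0]<130)&(h[...,1]>150)&(h[...,2]>70)
for nm,cl,h in(("top",C,hsv),("scene",CS,hs)):
  for col,f in(("red",red),("blue",blue)):
    m=f(h)&(cl[...,0]>.2)&(cl[...,0]<.9)
    for b in blobs(m):
        P=cl[b]; v,u=np.nonzero(b); 
        print(nm,col,len(P),"px",u.mean().round(),v.mean().round(),"min",P.min(0).round(3),"max",P.max(0).round(3))
z=C[...,2]
ws=(C[...,0]>.2)&(C[...,0]<.8)&(abs(C[...,1])<.6)
m=ws&(z>.075)&(z<.095)
for b in blobs(m,60):
    P=C[b]; v,u=np.nonzero(b); print("z85",len(P),u.min(),u.max(),v.min(),v.max(),rect(P),np.median(P[:,2]).round(4))
print("table",np.median(z[ws&(abs(z)<.01)]))
save(T,"topL.png",(225,155,345,315),4.0*0.9); save(T,"topR.png",(350,165,490,315),4)
E
```

```text
top red 8 px 386.0 186.0 min [ 0.637 -0.12   0.119] max [ 0.645 -0.111  0.124]
top red 8 px 376.0 190.0 min [ 0.622 -0.094  0.122] max [ 0.635 -0.089  0.127]
top red 9 px 394.0 195.0 min [ 0.611 -0.138  0.119] max [ 0.623 -0.133  0.125]
top red 14 px 397.0 199.0 min [ 0.599 -0.148  0.119] max [ 0.624 -0.133  0.128]
top red 318 px 376.0 236.0 min [ 0.403 -0.131  0.002] max [0.568 0.045 1.213]
top red 85 px 471.0 249.0 min [ 0.403 -0.376  0.004] max [0.511 0.045 1.213]
top red 17 px 458.0 251.0 min [ 0.479 -0.299  0.091] max [ 0.495 -0.294  0.105]
top red 20 px 460.0 276.0 min [ 0.416 -0.305  0.087] max [ 0.433 -0.3    0.111]
top red 83 px 474.0 275.0 min [ 0.403 -0.384  0.002] max [0.439 0.045 1.213]
top red 20 px 461.0 288.0 min [ 0.387 -0.31   0.087] max [ 0.404 -0.302  0.107]
top red 80 px 475.0 289.0 min [ 0.386 -0.385 -0.002] max [ 0.405 -0.302  0.175]
top blue 75 px 473.0 262.0 min [ 0.45  -0.379  0.002] max [ 0.476 -0.298  0.174]
top blue 11 px 459.0 263.0 min [ 0.45  -0.301  0.09 ] max [ 0.463 -0.297  0.103]
scene red 11 px 94.0 152.0 min [0.891 0.386 0.224] max [0.9   0.399 0
[... 667 characters left out ...]
scene blue 25 px 459.0 197.0 min [ 0.448 -0.312  0.129] max [ 0.454 -0.298  0.15 ]
scene blue 13 px 457.0 207.0 min [ 0.449 -0.304  0.107] max [ 0.455 -0.298  0.124]
scene blue 31 px 456.0 214.0 min [ 0.447 -0.32   0.093] max [ 0.463 -0.296  0.101]
z85 1816 231 327 165 191 (array([664.9, 149.8]), array([ 50.4, 244.7]), 6.08) 0.0838
z85 144 457 469 183 196 (array([ 644.2, -315.3]), array([33.6, 30.4]), 9.39) 0.0854
z85 1489 446 478 231 310 (array([ 441. , -310.7]), array([194.2,  65.3]), 5.37) 0.0849
z85 1254 234 259 234 306 (array([431.9, 223.1]), array([179.1,  50.7]), 6.03) 0.0842
z85 124 184 205 268 300 (array([389.2, 353. ]), array([80.2, 44.8]), 15.27) 0.0866
table 0.0007570083794083835
```

View pics/topL.png

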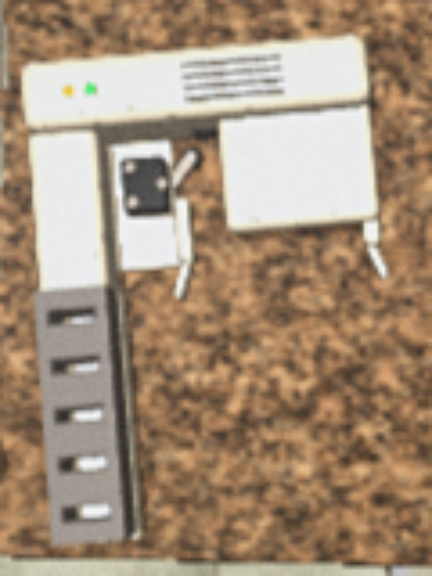

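View pics/topR.png

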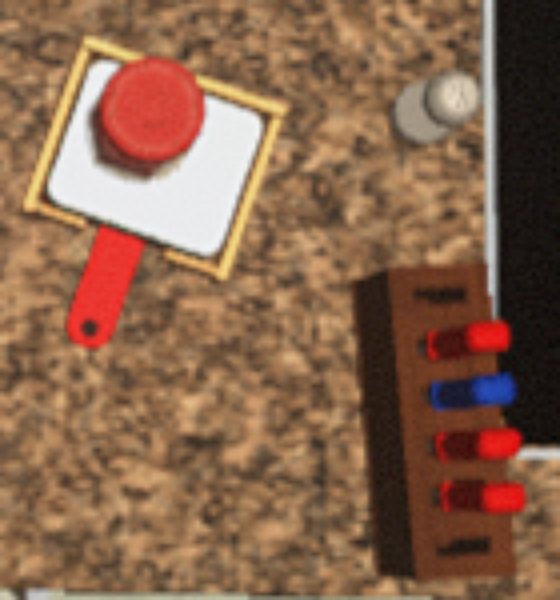

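```bash
cat > d.py <<'E'
# d.py x y z yawdeg : remaining shift (units 60mm) in tool axes, and tool-z turn (units 6 deg) so that tool y points at yaw+90
import sys
from h import *
from scipy.spatial.transform import Rotation as Ro
def rem(p,yaw):
    o=observe(); q=o["ee_rot"]; R=Ro.from_quat([q[1],q[2],q[3],q[0]]).as_matrix()
    a=np.radians(yaw); G=np.array([[-np.cos(a),-np.sin(a),0],[-np.sin(a),np.cos(a),0],[0,0,-1]]).T
    rv=Ro.from_matrix(R.T@G).as_rotvec(degrees=True)/6
    print("t",round(o["t"],2),"pos",o["ee_pos"].round(4),"grip",round(o["grip_width"],3),"F",o["force"].round(1),"q6",o["qpos"][5].round(2))
    print("turn",rv.round(3),"shift(now)",(R.T@(np.array(p)-o["ee_pos"])/.06).round(3),"shift(after turn)",(G.T@(np.array(p)-o["ee_pos"])/.06).round(3))
if __name__=="__main__":
    v=[float(x) for x in sys.argv[1:]]; rem(v[:3],v[3])
E
python3 d.py 0.4 0.2 .27 5.4
python3 - <<'E'
from m import *
# cross-check: well slots, knife tops, handle from both views by rays
T=snap("top"); S=snap("scene")
c,s=np.cos(np.radians(6.05)),np.sin(np.radians(6.05)); R=np.array([[c,-s],[s,c]])
o=np.array([.4319,.2231])-R@[-.151,.145]; print("sanitiser",o)
for n in range(5):
    w=o+R@[-.219+.034*n,.145]; print("well",n+1,w.round(4),[ (lambda p:(p[:2]/p[2]).round(1))(I["intrinsics"]@(I["R"]@np.r_[w,.085]+I["t"])) for I in(T,S)])
for nm,I in(("top",T),("scene",S)):
    h=cv2.cvtColor(I["color"],cv2.COLOR_RGB2GRAY).astype(int)
# tower slots in top: grey tower vs slot pixels (dark or white) 
g=cv2.cvtColor(T["color"],cv2.COLOR_RGB2HSV); C=cloud(T)
hull=np.array([o+R@p for p in([-.236,.123],[-.066,.123],[-.066,.167],[-.236,.167])])
uv=[(lambda p:p[:2]/p[2])(T["intrinsics"]@(T["R"]@np.r_[w,.085]+T["t"])) for w in hull]
m=np.zeros((480,640),np.uint8); cv2.fillPoly(m,[np.int32(np.round(uv))],1)
v=g[...,2]; med=np.median(v[m>0]); sl=(m>0)&(abs(v.astype(int)-med)>28)
for b in blobs(sl,8):
    y,x=np.nonzero(b); print("slot",len(x),x.mean().round(1),y.mean().round(1),onplane(T,(x.min()+x.max())/2,(y.min()+y.max())/2,.085).round(4))
# knife tops (bright) from top
r=g; 
for nm,m in(("red",((g[...,0]<6)|(g[...,0]>174))&(g[...,1]>190)&(g[...,2]>175)),("blue",(g[...,0]>105)&(g[...,0]<130)&(g[...,2]>140)&(g[...,1]>150))):
    m[:,:440]=0
    for b in blobs(m,10):
        y,x=np.nonzero(b); print(nm,len(x),x.min(),x.max(),y.min(),y.max(),onplane(T,x.mean(),y.mean(),.168).round(4))
E
```

```text
t 0.2 pos [0.2246 0.5562 0.2219] grip 0.998 F [ 0.6  1.3 -0.1] q6 -0.06
turn [-1.100e-02 -4.000e-03 -4.565e+00] shift(now) [-4.934 -4.411 -0.796] shift(after turn) [-2.352 -6.185 -0.801]
sanitiser [0.59734144 0.09482245]
well 1 [0.3643 0.2159] [array([248.2, 296.8]), array([274.3, 294.5])]
well 2 [0.3981 0.2195] [array([247.2, 283. ]), array([263.4, 285.8])]
well 3 [0.4319 0.2231] [array([246.2, 269.3]), array([253.1, 277.7])]
well 4 [0.4657 0.2267] [array([245.3, 255.7]), array([243.5, 270. ])]
well 5 [0.4995 0.2303] [array([244.3, 242.1]), array([234.5, 262.9])]
slot 58 244.1 242.2 [0.4985 0.2297 0.085 ]
slot 53 244.9 255.6 [0.4662 0.2261 0.085 ]
slot 56 245.9 269.5 [0.4315 0.2224 0.085 ]
slot 25 243.0 283.8 [0.3967 0.23   0.085 ]
slot 24 250.2 283.3 [0.3971 0.2114 0.085 ]
slot 59 248.2 297.2 [0.3627 0.2152 0.085 ]
red 55 467 476 246 251 [ 0.488  -0.3069  0.168 ]
red 56 470 479 273 278 [ 0.4263 -0.3126  0.168 ]
red 62 471 480 286 292 [ 0.3952 -0.3154  0.168 ]
blue 44 469 477 259 264 [ 0.4575 -0.3104  0.168 ]
```

Call:
send_rows(series=[[1,[0,0,-0.4],[0,0,-0.913]],[1,[0,0,-0.4],[0,0,-0.913]],[1,[0,0,0],[0,0,-0.913]],[1,[0,0,0],[0,0,-0.913]],[1,[0,0,0],[0,0,-0.913]],[1,[0,0,0],[0,0,0]],[1,[0,0,0],[0,0,0]]])

```text
t: 1.18
ee_pos: [0.2247, 0.5564, 0.2706]
ee_rot: [-0.0, -0.046, 0.999, -0.0]
force: [-0.3, -0.3, -0.2]
grip_width: 1.005
gripper_force: 0.0
```

```bash
python3 d.py 0.44 0.2 .27 5.4; python3 d.py 0.44 -0.2 .27 5.4
```

```text
t 1.18 pos [0.2247 0.5564 0.2706] grip 1.005 F [-0.3 -0.3 -0.2] q6 -0.53
turn [-0.001 -0.001 -0.018] shift(now) [-3.026 -6.245  0.01 ] shift(after turn) [-3.014 -6.251  0.009]
t 1.18 pos [0.2247 0.5564 0.2706] grip 1.005 F [-0.3 -0.3 -0.2] q6 -0.53
turn [-0.001 -0.001 -0.018] shift(now) [-2.4100e+00 -1.2883e+01  1.0000e-02] shift(after turn) [-2.3870e+00 -1.2888e+01  9.0000e-03]
```

Call:
send_rows(series=[[1,[-0.2,-0.5,0],[0,0,0]],[1,[-0.5,-0.9,0],[0,0,0]],[1,[-0.5,-0.9,0],[0,0,0]],[1,[-0.5,-0.9,0],[0,0,0]],[1,[-0.5,-0.9,0],[0,0,0]],[1,[-0.3,-0.9,0],[0,0,0]],[1,[-0.3,-0.9,0],[0,0,0]],[1,[-0.2,-0.9,0],[0,0,0]],[1,[0,-0.9,0],[0,0,0]],[1,[0,-0.9,0],[0,0,0]],[1,[0,-0.9,0],[0,0,0]],[1,[0,-0.9,0],[0,0,0]],[1,[0,-0.9,0],[0,0,0]],[1,[0,-0.9,0],[0,0,0]],[1,[0,-0.9,0],[0,0,0]],[1,[0,-0.9,0],[0,0,0]],[1,[0,-0.7,0],[0,0,0]],[1,[0,0,0],[0,0,0]],[1,[0,0,0],[0,0,0]]])

```text
t: 3.55
ee_pos: [0.4869, -0.3043, 0.2706]
ee_rot: [-0.0, -0.047, 0.999, 0.0]
force: [-0.6, 0.2, -0.3]
grip_width: 1.001
gripper_force: 0.0
```

```bash
python3 d.py 0.4875 -0.3068 .126 5.4
```

```text
t 3.55 pos [ 0.4869 -0.3043  0.2706] grip 1.001 F [-0.6  0.2 -0.3] q6 -2.28
turn [ 0.006 -0.001 -0.007] shift(now) [-0.007 -0.044  2.41 ] shift(after turn) [-0.007 -0.043  2.41 ]
```

Call:
send_rows(series=[[0.7,[0,-0.04,0.5],[0,0,0]],[0.7,[0,0,0.6],[0,0,0]],[0.7,[0,0,0.6],[0,0,0]],[0.7,[0,0,0.5],[0,0,0]],[0.7,[0,0,0.21],[0,0,0]],[0.7,[0,0,0],[0,0,0]],[0,[0,0,0],[0,0,0]],[0,[0,0,0],[0,0,0]],[0,[0,0,0],[0,0,0]],[0,[0,0,0],[0,0,0]],[0,[0,0,0],[0,0,0]],[0,[0,0,0],[0,0,0]]], grip_force=25)

```text
t: 5.05
ee_pos: [0.4872, -0.3074, 0.1263]
ee_rot: [0.0, -0.047, 0.999, -0.0]
force: [-0.5, 0.1, 0.8]
grip_width: 0.293
gripper_force: 25.0
```

```bash
python3 d.py 0.4875 -0.3068 .24 5.4
```

```text
t 5.05 pos [ 0.4872 -0.3074  0.1263] grip 0.293 F [-0.5  0.1  0.8] q6 -2.29
turn [-0.004  0.003 -0.001] shift(now) [-0.007  0.008 -1.894] shift(after turn) [-0.006  0.009 -1.894]
```

Call:
send_rows(series=[[0,[0,0,-0.2],[0,0,0]],[0,[0,0,-0.3],[0,0,0]],[0,[0,0,-0.4],[0,0,0]],[0,[0,0,-0.5],[0,0,0]],[0,[0,0,-0.4],[0,0,0]],[0,[0,0,-0.2],[0,0,0]],[0,[0,0,0],[0,0,0]],[0,[0,0,0],[0,0,0]]])

```text
t: 6.05
ee_pos: [0.4869, -0.307, 0.2448]
ee_rot: [-0.001, -0.047, 0.999, 0.001]
force: [-0.1, -0.2, -1.0]
grip_width: 0.292
gripper_force: 25.0
```

```bash
python3 d.py 0.4992 0.230 .246 6.05
```

```text
t 6.05 pos [ 0.4869 -0.307   0.2448] grip 0.292 F [-0.1 -0.2 -1. ] q6 -2.29
turn [ 0.012 -0.013 -0.108] shift(now) [-1.047  8.891 -0.01 ] shift(after turn) [-1.147  8.878 -0.02 ]
```

Call:
send_rows(series=[[0,[0,0.4,0],[0,0,-0.1]],[0,[-0.1,0.8,0],[0,0,0]],[0,[-0.1,0.9,0],[0,0,0]],[0,[-0.1,0.9,0],[0,0,0]],[0,[-0.2,0.9,0],[0,0,0]],[0,[-0.2,0.9,0],[0,0,0]],[0,[-0.2,0.9,0],[0,0,0]],[0,[-0.1,0.9,0],[0,0,0]],[0,[-0.1,0.9,0],[0,0,0]],[0,[-0.05,0.8,0],[0,0,0]],[0,[0,0.5,0],[0,0,0]],[0,[0,0.08,0],[0,0,0]],[0,[0,0,0],[0,0,0]],[0,[0,0,0],[0,0,0]],[0,[0,0,0],[0,0,0]]])

```text
t: 7.92
ee_pos: [0.5005, 0.2289, 0.2461]
ee_rot: [0.0, -0.052, 0.999, -0.0]
force: [-0.1, 0.8, -1.4]
grip_width: 0.293
gripper_force: 25.0
```

```bash
python3 d.py 0.4992 0.230 .126 6.05; python3 - <<'E'
from h import *
S=snap("scene"); T=snap("top")
a=cv2.resize(S["color"][170:310,180:320],None,fx=4,fy=4); b=cv2.resize(T["color"][180:320,220:280],None,fx=4,fy=4)
cv2.imwrite("pics/k1.png",np.hstack([a,b])[:,:,::-1])
E
```

```text
t 7.92 pos [0.5005 0.2289 0.2461] grip 0.293 F [-0.1  0.8 -1.4] q6 -1.31
turn [-0.001  0.002 -0.023] shift(now) [0.021 0.021 2.002] shift(after turn) [0.02  0.02  2.002]
```

View pics/k1.png

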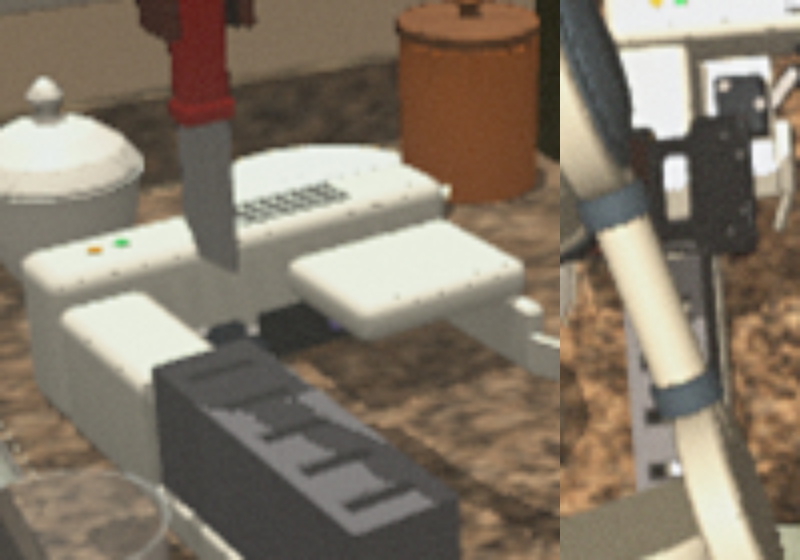

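The scene crop shows the knife held upright, with its blade tip at about (225,270), right over well 5 at (225,365). I'll lower it gently.

Call:
send_rows(series=[[0,[0.02,0.02,0.4],[0,0,0]],[0,[0,0,0.3],[0,0,0]],[0,[0,0,0.15],[0,0,0]],[0,[0,0,0.15],[0,0,0]],[0,[0,0,0],[0,0,0]]])

```text
t: 8.65
ee_pos: [0.4988, 0.2309, 0.1855]
ee_rot: [-0.0, -0.052, 0.999, -0.0]
force: [1.2, 0.8, -0.3]
grip_width: 0.297
gripper_force: 25.0
```

```bash
python3 d.py 0.4992 0.230 .126 6.05
```

```text
t 8.65 pos [0.4988 0.2309 0.1855] grip 0.297 F [ 1.2  0.8 -0.3] q6 -1.3
turn [-0.002 -0.009 -0.009] shift(now) [-0.006 -0.015  0.991] shift(after turn) [-0.005 -0.016  0.991]
```

Entered freely (about 15 mm in).

Call:
send_rows(series=[[0,[0,0,0.2],[0,0,0]],[0,[0,0,0.2],[0,0,0]],[0,[0,0,0.2],[0,0,0]],[0,[0,0,0.2],[0,0,0]],[0,[0,0,0.1],[0,0,0]],[0,[0,0,0.07],[0,0,0]],[0,[0,0,0],[0,0,0]]])

```text
t: 9.52
ee_pos: [0.4989, 0.231, 0.1277]
ee_rot: [-0.0, -0.052, 0.999, -0.0]
force: [1.0, -0.3, -1.5]
grip_width: 0.294
gripper_force: 25.0
```

```bash
python3 d.py 0.4992 0.230 .126 6.05
```

```text
t 9.53 pos [0.4989 0.231  0.1277] grip 0.294 F [ 1.  -0.3 -1.5] q6 -1.3
turn [-0.    -0.001 -0.008] shift(now) [-0.003 -0.018  0.029] shift(after turn) [-0.003 -0.018  0.029]
```

Call:
send_rows(series=[[0.6,[0,0,0],[0,0,0]],[0.7,[0,0,0],[0,0,0]],[0.7,[0,0,0],[0,0,0]],[0.7,[0,0,0],[0,0,0]],[0.7,[0,0,-0.3],[0,0,0]],[0.7,[0,0,-0.6],[0,0,0]],[0.7,[0,0,-0.6],[0,0,0]],[0.7,[0,0,-0.5],[0,0,0]],[0.7,[0,0,0],[0,0,0]]])

```text
t: 10.65
ee_pos: [0.5, 0.2314, 0.2521]
ee_rot: [0.003, -0.052, 0.999, 0.001]
force: [-0.2, -0.4, 0.1]
grip_width: 0.7
gripper_force: 0.0
```

```bash
python3 d.py 0.426 -0.3128 .246 5.4; python3 - <<'E'
from m import *
for n in("top","scene"):
    I=snap(n); C=cloud(I); h=cv2.cvtColor(I["color"],cv2.COLOR_RGB2HSV)
    m=((h[...,0]<6)|(h[...,0]>174))&(h[...,1]>180)&(h[...,2]>60)&(C[...,1]>.15)&(C[...,1]<.3)&(C[...,2]<.2)
    for b in blobs(m,10): print(n,len(C[b]),C[b].min(0).round(3),C[b].max(0).round(3))
E
```

```text
t 10.65 pos [0.5    0.2314 0.2521] grip 0.7 F [-0.2 -0.4  0.1] q6 -1.3
turn [0.018 0.064 0.1  ] shift(now) [ 2.175 -8.892  0.071] shift(after turn) [ 2.081 -8.914  0.102]
```

Call:
send_rows(series=[[0.7,[0.1,-0.5,0.05],[0,0,0.1]],[0.7,[0.2,-0.9,0],[0,0,0]],[0.7,[0.2,-0.9,0],[0,0,0]],[0.7,[0.2,-0.9,0],[0,0,0]],[0.7,[0.3,-0.9,0],[0,0,0]],[0.7,[0.3,-0.9,0],[0,0,0]],[0.7,[0.3,-0.9,0],[0,0,0]],[0.7,[0.2,-0.9,0],[0,0,0]],[0.7,[0.2,-0.9,0],[0,0,0]],[0.7,[0.08,-0.8,0],[0,0,0]],[0.7,[0,-0.4,0],[0,0,0]],[0.7,[0,0,0],[0,0,0]],[0.7,[0,0,0],[0,0,0]],[0.7,[0,0,0],[0,0,0]]])

```text
t: 12.5
ee_pos: [0.4255, -0.3112, 0.2448]
ee_rot: [0.0, -0.048, 0.999, 0.0]
force: [0.5, -0.4, 0.1]
grip_width: 0.701
gripper_force: 0.0
```

```bash
python3 d.py 0.426 -0.3128 .126 5.4; python3 - <<'E'
from m import *
for n in("top","scene"):
    I=snap(n); C=cloud(I); h=cv2.cvtColor(I["color"],cv2.COLOR_RGB2HSV)
    m=((h[...,0]<8)|(h[...,0]>172))&(h[...,1]>160)&(h[...,2]>50)&(C[...,1]>.15)&(C[...,1]<.3)&(C[...,2]<.2)
    for b in blobs(m,8): print(n,len(C[b]),C[b].min(0).round(3),C[b].max(0).round(3))
E
```

```text
t 12.5 pos [ 0.4255 -0.3112  0.2448] grip 0.701 F [ 0.5 -0.4  0.1] q6 -2.36
turn [0.002 0.001 0.014] shift(now) [-0.006 -0.028  1.98 ] shift(after turn) [-0.006 -0.027  1.98 ]
top 76 [0.49  0.219 0.087] [0.514 0.256 0.173]
top 8 [0.493 0.219 0.092] [0.504 0.223 0.108]
scene 80 [0.49  0.223 0.157] [0.505 0.244 0.173]
scene 41 [0.489 0.22  0.072] [0.553 0.244 0.101]
```

Knife 1 is seated: its handle spans z 0.087 to 0.173, the same as it read in the block. Now knife 2.

Call:
send_rows(series=[[0.7,[0,-0.03,0.5],[0,0,0]],[0.7,[0,0,0.5],[0,0,0]],[0.7,[0,0,0.5],[0,0,0]],[0.7,[0,0,0.3],[0,0,0]],[0.7,[0,0,0.18],[0,0,0]],[0.7,[0,0,0],[0,0,0]],[0,[0,0,0],[0,0,0]],[0,[0,0,0],[0,0,0]],[0,[0,0,0],[0,0,0]],[0,[0,0,0],[0,0,0]],[0,[0,0,0],[0,0,0]],[0,[0,0,-0.2],[0,0,0]],[0,[0,0,-0.3],[0,0,0]],[0,[0,0,-0.4],[0,0,0]],[0,[0,0,-0.5],[0,0,0]],[0,[0,0,-0.4],[0,0,0]],[0,[0,0,-0.2],[0,0,0]],[0,[0,0,0],[0,0,0]],[0,[0,0,0],[0,0,0]]])

```text
t: 14.98
ee_pos: [0.4252, -0.314, 0.245]
ee_rot: [-0.001, -0.047, 0.999, 0.001]
force: [-0.8, 0.2, -1.0]
grip_width: 0.297
gripper_force: 25.0
```

```bash
python3 d.py 0.4317 0.2227 .246 6.05
```

```text
t 14.97 pos [ 0.4252 -0.314   0.245 ] grip 0.297 F [-0.8  0.2 -1. ] q6 -2.37
turn [ 0.011 -0.011 -0.109] shift(now) [-9.490e-01  8.896e+00 -8.000e-03] shift(after turn) [-1.05   8.884 -0.017]
```

Call:
send_rows(series=[[0,[0,0.4,0],[0,0,-0.1]],[0,[-0.1,0.8,0],[0,0,0]],[0,[-0.1,0.9,0],[0,0,0]],[0,[-0.1,0.9,0],[0,0,0]],[0,[-0.15,0.9,0],[0,0,0]],[0,[-0.15,0.9,0],[0,0,0]],[0,[-0.15,0.9,0],[0,0,0]],[0,[-0.1,0.9,0],[0,0,0]],[0,[-0.1,0.9,0],[0,0,0]],[0,[-0.08,0.8,0],[0,0,0]],[0,[0,0.5,0],[0,0,0]],[0,[0,0.08,0],[0,0,0]],[0,[0,0,0],[0,0,0]],[0,[0,0,0],[0,0,0]],[0,[0,0,0],[0,0,0]]])

```text
t: 16.85
ee_pos: [0.4317, 0.2212, 0.2462]
ee_rot: [0.0, -0.052, 0.999, -0.0]
force: [-0.2, -0.0, -0.6]
grip_width: 0.294
gripper_force: 25.0
```

```bash
python3 d.py 0.4317 0.2227 .126 6.05
```

```text
t 16.85 pos [0.4317 0.2212 0.2462] grip 0.294 F [-0.2 -0.  -0.6] q6 -1.27
turn [-0.001  0.003 -0.024] shift(now) [-1.000e-03  2.400e-02  2.003e+00] shift(after turn) [-2.000e-03  2.400e-02  2.003e+00]
```

Call:
send_rows(series=[[0,[0,0.02,0.4],[0,0,0]],[0,[0,0,0.3],[0,0,0]],[0,[0,0,0.15],[0,0,0]],[0,[0,0,0.15],[0,0,0]],[0,[0,0,0],[0,0,0]]])

```text
t: 17.48
ee_pos: [0.4312, 0.2233, 0.1855]
ee_rot: [-0.0, -0.052, 0.999, -0.0]
force: [0.9, -0.6, -0.5]
grip_width: 0.294
gripper_force: 25.0
```

```bash
python3 d.py 0.4317 0.2227 .126 6.05
```

```text
t 17.48 pos [0.4312 0.2233 0.1855] grip 0.294 F [ 0.9 -0.6 -0.5] q6 -1.27
turn [-0.003 -0.008 -0.009] shift(now) [-0.009 -0.01   0.992] shift(after turn) [-0.008 -0.01   0.992]
```

Call:
send_rows(series=[[0,[0,0,0.2],[0,0,0]],[0,[0,0,0.2],[0,0,0]],[0,[0,0,0.2],[0,0,0]],[0,[0,0,0.2],[0,0,0]],[0,[0,0,0.1],[0,0,0]],[0,[0,0,0.07],[0,0,0]],[0,[0,0,0],[0,0,0]],[0.6,[0,0,0],[0,0,0]],[0.7,[0,0,0],[0,0,0]],[0.7,[0,0,0],[0,0,0]],[0.7,[0,0,0],[0,0,0]],[0.7,[0,0,-0.3],[0,0,0]],[0.7,[0,0,-0.6],[0,0,0]],[0.7,[0,0,-0.6],[0,0,0]],[0.7,[0,0,-0.5],[0,0,0]],[0.7,[0,0,0],[0,0,0]]])

```text
t: 19.48
ee_pos: [0.4323, 0.2238, 0.2519]
ee_rot: [0.003, -0.052, 0.999, 0.001]
force: [-0.2, 0.5, -0.8]
grip_width: 0.7
gripper_force: 0.0
```

```bash
python3 d.py 0.395 -0.3155 .246 5.4
```

```text
t 19.48 pos [0.4323 0.2238 0.2519] grip 0.7 F [-0.2  0.5 -0.8] q6 -1.27
turn [0.019 0.06  0.1  ] shift(now) [ 1.559 -8.874  0.071] shift(after turn) [ 1.465 -8.89   0.098]
```

Call:
send_rows(series=[[0.7,[0.1,-0.5,0.05],[0,0,0.1]],[0.7,[0.2,-0.9,0],[0,0,0]],[0.7,[0.2,-0.9,0],[0,0,0]],[0.7,[0.2,-0.9,0],[0,0,0]],[0.7,[0.2,-0.9,0],[0,0,0]],[0.7,[0.2,-0.9,0],[0,0,0]],[0.7,[0.2,-0.9,0],[0,0,0]],[0.7,[0.1,-0.9,0],[0,0,0]],[0.7,[0.05,-0.9,0],[0,0,0]],[0.7,[0,-0.8,0],[0,0,0]],[0.7,[0,-0.4,0],[0,0,0]],[0.7,[0,0,0],[0,0,0]],[0.7,[0,0,0],[0,0,0]],[0.7,[0,0,0],[0,0,0]]])

```text
t: 21.22
ee_pos: [0.3955, -0.3154, 0.2451]
ee_rot: [0.0, -0.048, 0.999, -0.0]
force: [0.4, -0.4, -0.3]
grip_width: 0.7
gripper_force: 0.0
```

```bash
python3 d.py 0.395 -0.3155 .126 5.4; python3 - <<'E'
from m import *
for n in("top","scene"):
    I=snap(n); C=cloud(I); h=cv2.cvtColor(I["color"],cv2.COLOR_RGB2HSV)
    m=((h[...,0]<8)|(h[...,0]>172))&(h[...,1]>160)&(h[...,2]>50)&(C[...,1]>.15)&(C[...,1]<.3)&(C[...,2]<.2)
    for b in blobs(m,12): print(n,len(C[b]),C[b].min(0).round(3),C[b].max(0).round(3))
E
```

```text
t 21.23 pos [ 0.3955 -0.3154  0.2451] grip 0.7 F [ 0.4 -0.4 -0.3] q6 -2.41
turn [-0.002  0.004  0.013] shift(now) [0.009 0.    1.984] shift(after turn) [ 0.008 -0.     1.984]
top 77 [0.49  0.22  0.085] [0.514 0.256 0.174]
top 78 [0.424 0.211 0.146] [0.44  0.237 0.172]
scene 80 [0.489 0.222 0.165] [0.505 0.244 0.173]
scene 91 [0.423 0.213 0.163] [0.438 0.236 0.173]
scene 16 [0.425 0.23  0.122] [0.434 0.236 0.134]
scene 51 [0.489 0.221 0.073] [0.551 0.244 0.103]
scene 125 [0.422 0.213 0.092] [0.437 0.236 0.123]
```

Call:
send_rows(series=[[0.7,[0,0,0.5],[0,0,0]],[0.7,[0,0,0.5],[0,0,0]],[0.7,[0,0,0.5],[0,0,0]],[0.7,[0,0,0.3],[0,0,0]],[0.7,[0,0,0.18],[0,0,0]],[0.7,[0,0,0],[0,0,0]],[0,[0,0,0],[0,0,0]],[0,[0,0,0],[0,0,0]],[0,[0,0,0],[0,0,0]],[0,[0,0,0],[0,0,0]],[0,[0,0,0],[0,0,0]],[0,[0,0,-0.2],[0,0,0]],[0,[0,0,-0.3],[0,0,0]],[0,[0,0,-0.4],[0,0,0]],[0,[0,0,-0.5],[0,0,0]],[0,[0,0,-0.4],[0,0,0]],[0,[0,0,-0.2],[0,0,0]],[0,[0,0,0],[0,0,0]],[0,[0,0,0],[0,0,0]]])

```text
t: 23.7
ee_pos: [0.3951, -0.3163, 0.245]
ee_rot: [-0.001, -0.047, 0.999, 0.001]
force: [0.1, -1.1, -1.1]
grip_width: 0.294
gripper_force: 25.0
```

```bash
python3 d.py 0.3638 0.2156 .246 6.05
```

```text
t 23.7 pos [ 0.3951 -0.3163  0.245 ] grip 0.294 F [ 0.1 -1.1 -1.1] q6 -2.41
turn [ 0.011 -0.01  -0.109] shift(now) [-3.140e-01  8.875e+00 -7.000e-03] shift(after turn) [-0.415  8.871 -0.017]
```

Call:
send_rows(series=[[0,[0,0.4,0],[0,0,-0.1]],[0,[-0.05,0.8,0],[0,0,0]],[0,[-0.05,0.9,0],[0,0,0]],[0,[-0.05,0.9,0],[0,0,0]],[0,[-0.05,0.9,0],[0,0,0]],[0,[-0.05,0.9,0],[0,0,0]],[0,[-0.05,0.9,0],[0,0,0]],[0,[-0.05,0.9,0],[0,0,0]],[0,[-0.05,0.9,0],[0,0,0]],[0,[0,0.8,0],[0,0,0]],[0,[0,0.5,0],[0,0,0]],[0,[0,0.09,0],[0,0,0]],[0,[0,0,0],[0,0,0]],[0,[0,0,0],[0,0,0]],[0,[0,0,0],[0,0,0]]])

```text
t: 25.58
ee_pos: [0.3639, 0.2157, 0.2461]
ee_rot: [0.0, -0.051, 0.999, -0.0]
force: [0.4, -0.0, -0.2]
grip_width: 0.293
gripper_force: 25.0
```

```bash
python3 d.py 0.3638 0.2156 .126 6.05
```

```text
t 25.57 pos [0.3639 0.2157 0.2461] grip 0.293 F [ 0.4 -0.  -0.2] q6 -1.22
turn [-0.001  0.002 -0.025] shift(now) [ 3.000e-03 -1.000e-03  2.002e+00] shift(after turn) [ 2.000e-03 -1.000e-03  2.002e+00]
```

Call:
send_rows(series=[[0,[0,0,0.4],[0,0,0]],[0,[0,0,0.3],[0,0,0]],[0,[0,0,0.15],[0,0,0]],[0,[0,0,0.15],[0,0,0]],[0,[0,0,0],[0,0,0]]])

```text
t: 26.2
ee_pos: [0.3635, 0.2164, 0.1856]
ee_rot: [-0.0, -0.052, 0.999, -0.0]
force: [0.1, -0.5, -0.1]
grip_width: 0.291
gripper_force: 25.0
```

```bash
python3 d.py 0.3638 0.2156 .126 6.05
```

```text
t 26.2 pos [0.3635 0.2164 0.1856] grip 0.291 F [ 0.1 -0.5 -0.1] q6 -1.22
turn [-0.003 -0.007 -0.009] shift(now) [-0.004 -0.014  0.993] shift(after turn) [-0.004 -0.014  0.993]
```

Call:
send_rows(series=[[0,[0,0,0.2],[0,0,0]],[0,[0,0,0.2],[0,0,0]],[0,[0,0,0.2],[0,0,0]],[0,[0,0,0.2],[0,0,0]],[0,[0,0,0.1],[0,0,0]],[0,[0,0,0.07],[0,0,0]],[0,[0,0,0],[0,0,0]],[0.6,[0,0,0],[0,0,0]],[0.7,[0,0,0],[0,0,0]],[0.7,[0,0,0],[0,0,0]],[0.7,[0,0,0],[0,0,0]],[0.7,[0,0,-0.3],[0,0,0]],[0.7,[0,0,-0.6],[0,0,0]],[0.7,[0,0,-0.6],[0,0,0]],[0.7,[0,0,-0.5],[0,0,0]],[0.7,[0,0,0],[0,0,0]]])

```text
t: 28.2
ee_pos: [0.3646, 0.217, 0.2516]
ee_rot: [0.003, -0.052, 0.999, 0.001]
force: [-0.8, -0.2, -0.7]
grip_width: 0.698
gripper_force: 0.0
```

Call:
send_rows(series=[[0.7,[0,-0.5,0],[0,0,0]],[0.7,[0,-0.9,0],[0,0,0]],[0.7,[0,-0.9,0],[0,0,0]],[0.7,[0,-0.9,0],[0,0,0]],[0.7,[0,-0.9,0],[0,0,0]],[0.7,[0,-0.9,0],[0,0,0]],[0.7,[0,0,0],[0,0,0]]])

```text
t: 29.08
ee_pos: [0.3945, -0.0847, 0.2464]
ee_rot: [-0.001, -0.049, 0.999, 0.0]
force: [0.1, 0.7, -0.6]
grip_width: 0.698
gripper_force: 0.0
```

```bash
python3 - <<'E'
from m import *
T=snap("top"); S=snap("scene")
for n,I in(("top",T),("scene",S)):
    C=cloud(I); h=cv2.cvtColor(I["color"],cv2.COLOR_RGB2HSV)
    R=((h[...,0]<8)|(h[...,0]>172))&(h[...,1]>160)&(h[...,2]>50)
    m=R&(C[...,1]>.15)&(C[...,1]<.3)&(C[...,2]<.2)
    for b in blobs(m,12): print(n,len(C[b]),C[b].min(0).round(3),C[b].max(0).round(3))
    m=R&(abs(C[...,2]-.008)<.006)&(C[...,0]>.35)&(C[...,0]<.62)&(abs(C[...,1])<.25)
    for b in blobs(m,40):
        v,u=np.nonzero(b); P=np.array([onplane(I,a,c,.008) for a,c in zip(u,v)]); print(n,"handle",len(P),rect(P),np.median(C[b][:,2]))
C=cloud(T); z=C[...,2]; hs=cv2.cvtColor(T["color"],cv2.COLOR_RGB2HSV)
for lo,hi,nm in((.112,.135,"jar"),(.028,.048,"stand+boards")):
    m=(z>lo)&(z<hi)&(C[...,0]>.5)&(C[...,0]<.75)&(C[...,1]<0)&(C[...,1]>-.25)
    for b in blobs(m,60): print(nm,len(C[b]),rect(C[b]),np.median(C[b][:,2]))
save(T,"top2.png",(220,150,500,320),2.8)
E
python3 d.py 0.5 -0.1 .1 -15
```

```text
top 78 [0.49  0.22  0.084] [0.514 0.257 0.173]
top 77 [0.424 0.211 0.142] [0.44  0.237 0.174]
top 12 [0.427 0.212 0.089] [0.44  0.216 0.125]
top 90 [0.357 0.204 0.09 ] [0.372 0.229 0.173]
top handle 334 (array([ 526.6, -104.7]), array([33.2, 79.6]), 69.81) 0.007899210736352174
scene 78 [0.49  0.221 0.158] [0.506 0.244 0.173]
scene 90 [0.422 0.213 0.164] [0.439 0.236 0.173]
scene 126 [0.354 0.207 0.151] [0.37  0.229 0.173]
scene 36 [0.489 0.225 0.071] [0.555 0.244 0.099]
scene 23 [0.422 0.222 0.117] [0.434 0.235 0.13 ]
scene 415 [0.354 0.205 0.091] [0.37  0.23  0.158]
scene 114 [0.422 0.213 0.091] [0.438 0.237 0.115]
scene handle 296 (array([548.5, -98.6]), array([ 96.4, 104.3]), 41.82) 0.009894965179517566
jar 556 (array([ 623.9, -119.2]), array([62. , 61.5]), 84.85) 0.1229244607434603
stand+boards 1613 (array([ 611. , -134.6]), array([142.3, 123.4]), 70.74) 0.03709924716292264
t 29.18 pos [ 0.3947 -0.0818  0.2471] grip 0.699 F [ 0.9 -0.1  0. ] q6 -1.96
turn [ 0.008 -0.014  3.485] shift(now) [-1.717 -0.485  2.449] shift(after turn) [-1.773  0.161  2.452]
```

View pics/top2.png

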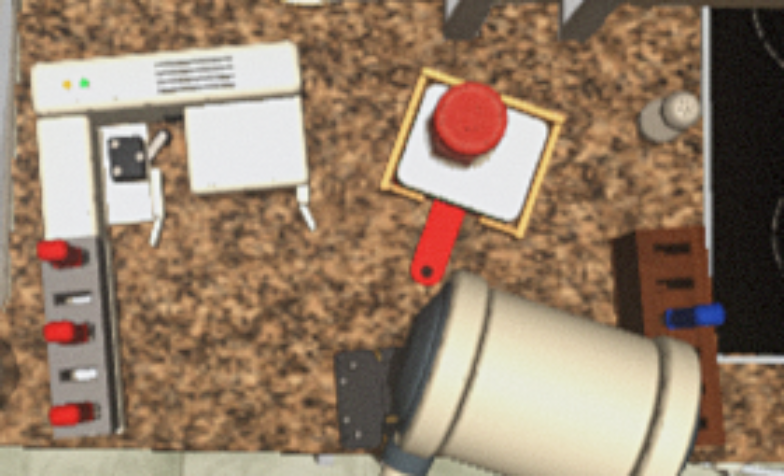

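All three knives stand in wells 1, 3 and 5 (crop (55,252), (65,332), (75,415)). The blue knife is still in the block at (695,317). The board handle lies at crop (440,245), undisturbed. Next is the board handle.

Call:
send_rows(series=[[0.75,[0,0,0],[0,0,0.83]],[0.75,[0,0,0],[0,0,0.83]],[0.75,[0,0,0],[0,0,0.83]],[0.75,[0,0,0],[0,0,0.83]],[0.75,[0,0,0],[0,0,0.83]],[0.75,[0,0,0],[0,0,0]],[0.75,[0,0,0],[0,0,0]]])

```text
t: 30.05
ee_pos: [0.3951, -0.0809, 0.2478]
ee_rot: [0.0, 0.162, 0.987, 0.0]
force: [-0.1, 0.2, 0.7]
grip_width: 0.745
gripper_force: 0.0
```

```bash
python3 d.py 0.513 -0.100 .05 -19.6
```

```text
t 30.05 pos [ 0.3951 -0.0809  0.2478] grip 0.745 F [-0.1  0.2  0.7] q6 -1.53
turn [0.001 0.    0.15 ] shift(now) [-1.964  0.328  3.297] shift(after turn) [-1.959  0.359  3.297]
```

Call:
send_rows(series=[[0.75,[-0.4,0.16,0.3],[0,0,0.15]],[0.75,[-0.6,0.1,0.5],[0,0,0]],[0.75,[-0.5,0.1,0.6],[0,0,0]],[0.75,[-0.4,0,0.6],[0,0,0]],[0.75,[-0.06,0,0.6],[0,0,0]],[0.75,[0,0,0.5],[0,0,0]],[0.75,[0,0,0.2],[0,0,0]],[0.75,[0,0,0],[0,0,0]],[0.75,[0,0,0],[0,0,0]]])

```text
t: 31.18
ee_pos: [0.5139, -0.1011, 0.0516]
ee_rot: [0.001, 0.172, 0.985, -0.0]
force: [-0.1, -0.3, 0.6]
grip_width: 0.75
gripper_force: 0.0
```

```bash
python3 d.py 0.513 -0.100 .003 -19.6; python3 - <<'E'
from h import *
S=snap("scene"); save(S,"h1.png",(290,180,440,290),5)
E
```

```text
t 31.18 pos [ 0.5139 -0.1011  0.0516] grip 0.75 F [-0.1 -0.3  0.6] q6 -1.48
turn [ 0.002  0.025 -0.03 ] shift(now) [0.022 0.011 0.81 ] shift(after turn) [0.019 0.012 0.81 ]
```

View pics/h1.png

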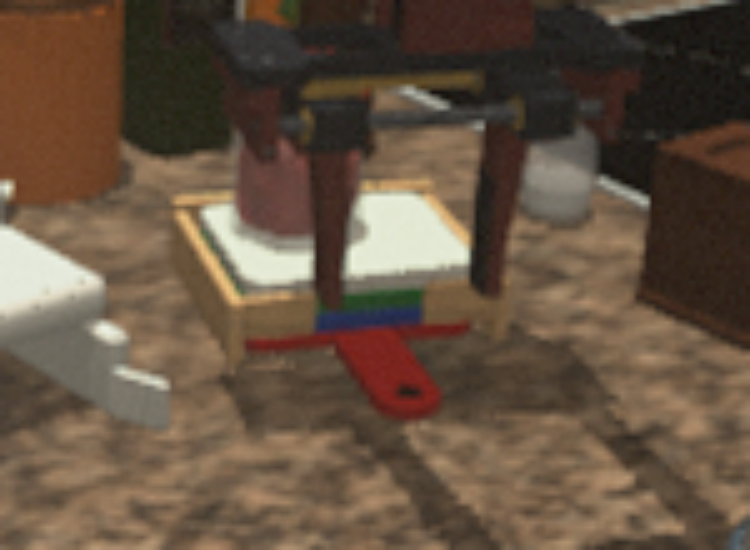

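The fingers, at crop (330,300) and (490,290), straddle the handle at (395,370). Descend and grip.

Call:
send_rows(series=[[0.75,[0.02,0.01,0.3],[0,0,0]],[0.75,[0,0,0.25],[0,0,0]],[0.75,[0,0,0.15],[0,0,0]],[0.75,[0,0,0.1],[0,0,0]],[0.75,[0,0,0],[0,0,0]]], grip_force=40)

```text
t: 31.85
ee_pos: [0.512, -0.1, 0.0015]
ee_rot: [-0.0, 0.172, 0.985, 0.0]
force: [0.3, -0.5, 0.6]
grip_width: 0.751
gripper_force: 0.0
```

```bash
python3 d.py 0.513 -0.100 .003 -19.6
```

```text
t 31.85 pos [ 0.512  -0.1     0.0015] grip 0.751 F [ 0.3 -0.5  0.6] q6 -1.48
turn [-0.    -0.004 -0.034] shift(now) [-0.017  0.005 -0.025] shift(after turn) [-0.017  0.005 -0.025]
```

Call:
send_rows(series=[[0,[0,0,-0.02],[0,0,0]],[0,[0,0,0],[0,0,0]],[0,[0,0,0],[0,0,0]],[0,[0,0,0],[0,0,0]],[0,[0,0,0],[0,0,0]],[0,[0,0,0],[0,0,0]]], grip_force=40)

```text
t: 32.6
ee_pos: [0.5122, -0.0999, 0.0032]
ee_rot: [0.0, 0.172, 0.985, -0.0]
force: [-0.3, 0.1, 1.4]
grip_width: 0.359
gripper_force: 40.0
```

Call:
send_rows(series=[[0,[0.05,0,0],[0,0,0]],[0,[0.1,0,0],[0,0,0]],[0,[0.1,0,0],[0,0,0]],[0,[0.1,0,0],[0,0,0]],[0,[0,0,0],[0,0,0]]])

```text
t: 33.22
ee_pos: [0.494, -0.0935, 0.004]
ee_rot: [0.003, 0.172, 0.985, -0.0]
force: [7.4, -2.1, -1.8]
grip_width: 0.359
gripper_force: 39.9
```

```bash
python3 d.py 0.513 -0.100 .003 -19.6; python3 - <<'E'
from h import *
S=snap("scene"); save(S,"h2.png",(290,180,440,290),5)
E
```

```text
t 33.23 pos [ 0.494  -0.0935  0.004 ] grip 0.359 F [ 7.4 -2.1 -1.8] q6 -1.48
turn [ 0.001  0.052 -0.037] shift(now) [-0.335  0.006  0.019] shift(after turn) [-0.335  0.005  0.017]
```

View pics/h2.png

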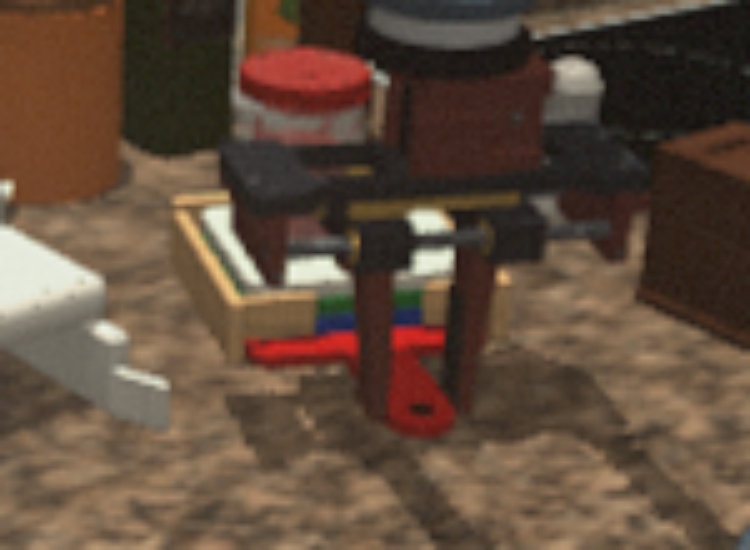

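The board's edge shows emerging under the lips at crop (300,348), the jar is steady, and the pull is about 7.7 N. I'll continue slowly.

Call:
send_rows(series=[[0,[0.1,0,0],[0,0,0]],[0,[0.12,0,0],[0,0,0]],[0,[0.12,0,0],[0,0,0]],[0,[0.12,0,0],[0,0,0]],[0,[0.12,0,0],[0,0,0]],[0,[0.12,0,0],[0,0,0]],[0,[0.12,0,0],[0,0,0]],[0,[0.12,0,0],[0,0,0]],[0,[0.12,0,0],[0,0,0]],[0,[0.12,0,0],[0,0,0]],[0,[0.12,0,0],[0,0,0]],[0,[0.12,0,0],[0,0,0]],[0,[0.12,0,0],[0,0,0]],[0,[0.12,0,0],[0,0,0]],[0,[0.12,0,0],[0,0,0]],[0,[0.12,0,0],[0,0,0]],[0,[0.12,0,0],[0,0,0]],[0,[0,0,0],[0,0,0]],[0,[0,0,0],[0,0,0]]])

```text
t: 35.65
ee_pos: [0.3773, -0.0514, 0.0031]
ee_rot: [-0.001, 0.172, 0.985, 0.0]
force: [-3.7, 0.2, 6.7]
grip_width: 0.354
gripper_force: 39.9
```

```bash
python3 d.py 0.3646 0.0702 .003 6.05; python3 - <<'E'
from h import *
S=snap("scene"); save(S,"h3.png",(250,180,440,320),4)
E
```

```text
t 35.65 pos [ 0.3773 -0.0514  0.0031] grip 0.354 F [-3.7  0.2  6.7] q6 -1.45
turn [ 0.005 -0.023 -4.307] shift(now) [0.886 1.836 0.004] shift(after turn) [-3.000e-03  2.038e+00  2.000e-03]
```

View pics/h3.png

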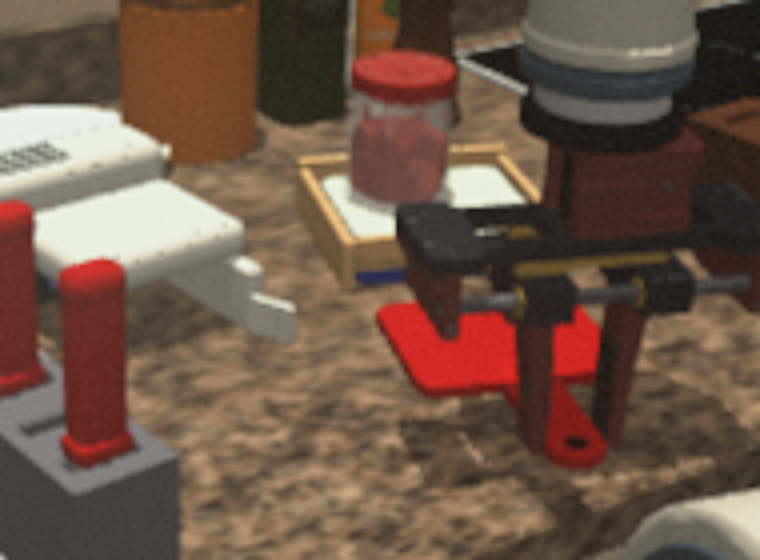

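The board is clear of the stand at crop (490,350) and still held by its handle. The jar and stack stand at (400,170). Next: translate, then turn to line up with the bay.

Call:
send_rows(series=[[0,[0.08,0.1,-0.02],[0,0,0]],[0,[0.1,0.2,0],[0,0,0]],[0,[0.15,0.3,0],[0,0,0]],[0,[0.15,0.35,0],[0,0,0]],[0,[0.15,0.35,0],[0,0,0]],[0,[0.15,0.3,0],[0,0,0]],[0,[0.1,0.2,0],[0,0,-0.3]],[0,[0,0,0],[0,0,-0.5]],[0,[0,0,0],[0,0,-0.5]],[0,[0,0,0],[0,0,-0.5]],[0,[0,0,0],[0,0,-0.5]],[0,[0,0,0],[0,0,-0.5]],[0,[0,0,0],[0,0,-0.5]],[0,[0,0,0],[0,0,-0.5]],[0,[0,0,0],[0,0,-0.5]],[0,[0,0,0],[0,0,0]],[0,[0,0,0],[0,0,0]]])

```text
t: 37.83
ee_pos: [0.3649, 0.068, 0.004]
ee_rot: [-0.0, -0.052, 0.999, 0.0]
force: [0.4, -0.1, -0.8]
grip_width: 0.358
gripper_force: 40.0
```

```bash
python3 d.py 0.3646 0.0702 .003 6.05; python3 - <<'E'
from m import *
T=snap("top"); C=cloud(T); h=cv2.cvtColor(T["color"],cv2.COLOR_RGB2HSV)
m=((h[...,0]<8)|(h[...,0]>172))&(h[...,1]>160)&(h[...,2]>50)&(abs(C[...,2]-.007)<.012)&(C[...,1]<.19)&(C[...,1]>-.05)&(C[...,0]>.3)
for b in blobs(m,60):
    v,u=np.nonzero(b); P=np.array([onplane(T,a,c,.008) for a,c in zip(u,v)]); print(len(P),rect(P),np.median(C[b][:,2]))
    k=cv2.morphologyEx(b.astype(np.uint8),cv2.MORPH_OPEN,np.ones((17,17))); v,u=np.nonzero(k)
    if len(u): print("body",rect(np.array([onplane(T,a,c,.008) for a,c in zip(u,v)])))
save(T,"t4.png",(220,150,420,350),3)
E
```

```text
t 37.83 pos [0.3649 0.068  0.004 ] grip 0.358 F [ 0.4 -0.1 -0.8] q6 -1.58
turn [ 0.002 -0.006 -0.01 ] shift(now) [0.001 0.038 0.017] shift(after turn) [0.001 0.038 0.017]
1745 (array([464.2,  79.6]), array([111., 121.]), 6.69) 0.0076636319137527165
body (array([463.1,  83. ]), array([ 87.5, 111.6]), 1.17)
```

View pics/t4.png

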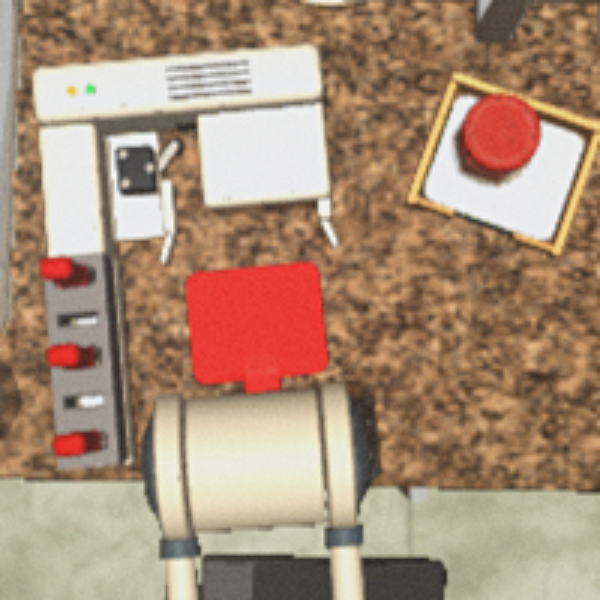

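The board lies flat at crop (257,322), aimed at the bay between the flares at (167,262) and (330,245). It is about 1 mm off line. Slide it in.

Call:
send_rows(series=[[0,[-0.05,0.02,0],[0,0,0.03]],[0,[-0.15,0,0],[0,0,0]],[0,[-0.15,0,0],[0,0,0]],[0,[-0.15,0,0],[0,0,0]],[0,[-0.15,0,0],[0,0,0]],[0,[-0.15,0,0],[0,0,0]],[0,[-0.15,0,0],[0,0,0]],[0,[-0.15,0,0],[0,0,0]],[0,[0,0,0],[0,0,0]]])

```text
t: 39.0
ee_pos: [0.4313, 0.0756, 0.0043]
ee_rot: [0.0, -0.051, 0.999, -0.0]
force: [-0.0, -0.1, -0.8]
grip_width: 0.358
gripper_force: 39.9
```

```bash
python3 d.py 0.4931 0.0816 .004 6.05
```

```text
t 39.0 pos [0.4313 0.0756 0.0043] grip 0.358 F [-0.  -0.1 -0.8] q6 -1.58
turn [-0.     0.001 -0.039] shift(now) [-1.035 -0.005  0.004] shift(after turn) [-1.035 -0.01   0.004]
```

Call:
send_rows(series=[[0,[-0.1,0,0],[0,0,0]],[0,[-0.12,0,0],[0,0,0]],[0,[-0.12,0,0],[0,0,0]],[0,[-0.12,0,0],[0,0,0]],[0,[-0.12,0,0],[0,0,0]],[0,[-0.12,0,0],[0,0,0]],[0,[-0.1,0,0],[0,0,0]],[0,[-0.08,0,0],[0,0,0]],[0,[-0.06,0,0],[0,0,0]],[0,[0,0,0],[0,0,0]]])

```text
t: 40.25
ee_pos: [0.4871, 0.0813, 0.0043]
ee_rot: [0.0, -0.051, 0.999, -0.0]
force: [0.2, -0.6, -1.3]
grip_width: 0.356
gripper_force: 39.9
```

```bash
python3 d.py 0.4931 0.0816 .004 6.05
```

```text
t 40.25 pos [0.4871 0.0813 0.0043] grip 0.356 F [ 0.2 -0.6 -1.3] q6 -1.58
turn [-0.     0.003 -0.039] shift(now) [-0.1   -0.006  0.004] shift(after turn) [-0.1   -0.006  0.004]
```

Call:
send_rows(series=[[0,[-0.04,0,0],[0,0,0]],[0,[-0.04,0,0],[0,0,0]],[0,[-0.03,0,0],[0,0,0]],[0,[-0.03,0,0],[0,0,0]],[0,[0,0,0],[0,0,0]]])

```text
t: 40.88
ee_pos: [0.4927, 0.0823, 0.0032]
ee_rot: [-0.003, -0.051, 0.999, 0.0]
force: [-9.5, 0.0, 1.1]
grip_width: 0.358
gripper_force: 39.9
```

```bash
python3 d.py 0.4931 0.0816 .004 6.05
```

```text
t 40.88 pos [0.4927 0.0823 0.0032] grip 0.358 F [-9.5  0.   1.1] q6 -1.58
turn [ 0.006 -0.06  -0.038] shift(now) [-0.005 -0.012 -0.014] shift(after turn) [-0.005 -0.012 -0.014]
```

Contact with the back stop at 9.5 N. Release and rise.

Call:
send_rows(series=[[0.3,[0.02,0,0],[0,0,0]],[0.6,[0,0,0],[0,0,0]],[0.6,[0,0,0],[0,0,0]],[0.6,[0,0,0],[0,0,0]],[0.6,[0,0,-0.1],[0,0,0]],[0.6,[0,0,-0.3],[0,0,0]],[0.6,[0.1,0,-0.6],[0,0,0]],[0.6,[0.1,0,-0.9],[0,0,0]],[0.6,[0.1,0,-0.9],[0,0,0]],[0.6,[0.1,0,-0.9],[0,0,0]],[0.6,[0.3,-0.6,-0.5],[0,0,0]],[0.6,[0.3,-0.9,0],[0,0,0]],[0.6,[0.3,-0.9,0],[0,0,0]],[0.6,[0,-0.9,0],[0,0,0]],[0.6,[0,0,0],[0,0,0]],[0.6,[0,0,0],[0,0,0]]])

```text
t: 42.88
ee_pos: [0.4364, -0.1225, 0.2572]
ee_rot: [0.001, -0.051, 0.999, 0.0]
force: [-0.2, 0.1, -0.6]
grip_width: 0.604
gripper_force: 0.0
```

```bash
python3 - <<'E'
from m import *
T=snap("top"); C=cloud(T); h=cv2.cvtColor(T["color"],cv2.COLOR_RGB2HSV)
m=((h[...,0]<8)|(h[...,0]>172))&(h[...,1]>160)&(h[...,2]>50)&(abs(C[...,2]-.007)<.012)&(C[...,1]<.19)&(C[...,1]>-.05)&(C[...,0]>.3)
c,s=np.cos(np.radians(6.05)),np.sin(np.radians(6.05))
for b in blobs(m,20):
    v,u=np.nonzero(b); P=np.array([onplane(T,a,d,.008) for a,d in zip(u,v)])[:,:2]-[.5973,.0948]
    Q=P@np.array([[c,-s],[s,c]]); print(len(P),Q.min(0).round(4),Q.max(0).round(4))
    H=Q[Q[:,0]<-.06]; print("handle y mid",[(H[abs(H[:,0]-x)<.004,1].min()+H[abs(H[:,0]-x)<.004,1].max())/2 for x in(-.11,-.08)] if len(H) else "")
z=C[...,2]; w=(C[...,0]>.5)&(C[...,0]<.75)&(C[...,1]<0)&(C[...,1]>-.25)
for lo,hi in((.105,.13),(.02,.034)):
    for b in blobs(w&(z>lo)&(z<hi),60): print(len(C[b]),rect(C[b]),np.median(C[b][:,2]))
a=cv2.resize(T["color"][150:310,225:425],(400,320)); S=snap("scene"); d=cv2.resize(S["color"][170:350,180:405],(400,320))
cv2.imwrite("pics/end.png",np.hstack([a,d])[:,:,::-1])
E
python3 d.py .4 0 .2 6
```

```text
963 [-0.1291 -0.0603] [0.0487 0.0591]
handle y mid [np.float64(-0.0020501114407736973), np.float64(-0.0009614791767404342)]
552 (array([ 620.8, -118.1]), array([61.8, 61.7]), 1.38) 0.1150875646376123
1284 (array([ 607. , -133.6]), array([142.9, 115.5]), 71.33) 0.02982117557674689
t 42.98 pos [ 0.4366 -0.1217  0.257 ] grip 0.596 F [0.8 1.4 0.2] q6 -2.02
turn [-0.001  0.009 -0.014] shift(now) [0.399 2.08  0.949] shift(after turn) [0.394 2.081 0.949]
```

View pics/end.png

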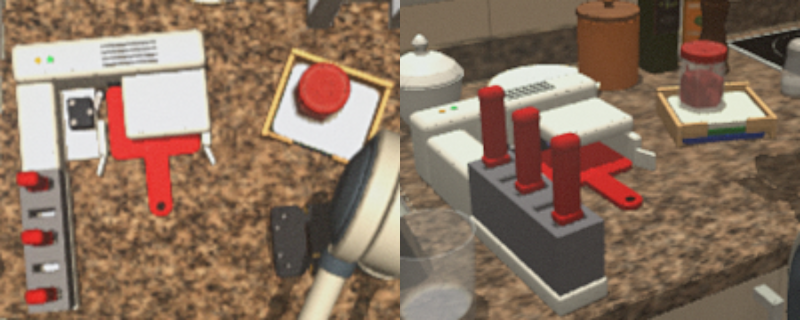

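The board is home: its handle tip measures −129 mm against −130 mm expected, and it is about 1 mm off centre. The lever at (97,100) is swung aside, all three knives are seated, and the jar and stack are standing. The arm is clear of everything, so I'm handing in.

```bash
python3 -c "
from plant import arm
print(arm.finish_job())"
```

```text
the job is handed in; nothing more can be done
None
```

The job is handed in, with no verdict shown: by my last measurements, the three red knives are seated in wells 1, 3 and 5, the red board is home with the roller lever swung aside (seen in the image, angle not measured), and the blue knife, stack and jar stand as they should.

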